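# Draw the dropped bolt of a machine guard and hold its gate ajar

## Robot

A 6-joint arm with a two-finger parallel gripper is mounted at the origin on the work surface. World frame = base frame: x ahead of the robot, y to its left, z up, the work surface at z = 0. Lengths are in m, angles in rad, forces in N, time in s.
With the tool pointing down it reaches from about 0.325 to 0.775 m from the base axis. Payload 9.3 kg.
Tool frame: the origin (TCP) lies on the centre line of the jaws, within the pads' length; the fingertips stand 11 mm ahead of it and the grasp point (between the pads) lies 8 mm behind it; z points along the fingers, y is the direction in which the jaws open and shut (so a half turn about z gives the same grasp; the last joint's range is limited). The gripper opens to 85 mm and grips with 20 to 120 N. Pads are 22 mm wide; open, the fingers measure 114 mm over their backs; the gripper's body (76 mm by 85 mm) begins 54 mm behind the grasp point. The pads swing forward as they close: fully open they stand 13 mm farther back than shut.
Start: joints at [-1.313, 0.259, 0.021, 1.334, 0, 1.418], TCP at [0.22, -0.504, 0.242] pointing down, gripper open.
Joint ranges: [-3.04, 3.04], [-0.91, 1.82], [-1.04, 1.36], [-1.92, 1.95], [-1.52, 1.45], [-3.14, 3.14]. Speed limits (rad/s): [2.22, 2.22, 2.79, 3.14, 3.14, 3.14].

## Interface

Orientations are given as [roll, pitch, yaw] about the fixed x, y, z axes, in that order (R = Rz(yaw) Ry(pitch) Rx(roll)).
In Python, from bench import get_obs, capture, get_calibration, job_done gives the robot as it stands. The module is installed in compiled form; this text tells all that it offers.
- The arm moves only by the shell command python3 -m crank 'ROWS'. ROWS is a JSON object of lists of equal length, an entry for each row: "angular": the turn, a rotation vector about the tool's x, y, z in rad, a list of three; "xyz": the shift along the tool's x, y, z in mm, a list of three; "hand": the opening, from 0 (shut) to 1 (fully open). In form: {"angular": [[rx, ry, rz], ...], "xyz": [[dx, dy, dz], ...], "hand": [hand, ...]}. A call has 1 to 10 rows; each row shifts and turns the commanded pose from where the row before left it, along the tool's axes as they then stand; what a row does not reach is not made up. A row lasts 1/8 s, in which the tool goes at most 62.5 mm and 10.7 degrees, less where a joint would pass 70% of its speed; a pose out of reach is approached as far as the arm can. A call with a gripper value outside its range is refused whole. The fingers move at their own pace and stop on an object; the grip force is fixed at half the most. Time passes only in rows, so rows that do not move let the fingers close. It gives the time, the measured TCP pose, the force and the opening at its end, in the units of the state.
- get_obs(): the state, without advancing time (a new reading comes with each control period).
- capture(name): name is "scene" or "top"; returns (picture, depth): 420x560x3 uint8, red, green, blue; 420x560 float32, m along the optical axis (not along the pixel's ray), 0 where there is no reading.
- get_calibration(name): a dict with "intrinsics" (3x3 intrinsics, pixels), "camera_from_world" (4x4, takes a point from world to camera coordinates). Camera axes: x right, y up, looking along -z (the intrinsics and any distortion apply to the point x, -y, -z); pixel columns grow to the right and rows downward; lengths in m; the calibration is good to about 2 mm. A picture is of the moment at which its call begins. get_calibration takes no time and is no camera call.
- job_done(): hands the job in, once; it reports no verdict.
The state is a dict: "time_s": time; "joint_positions": joint angles; "qvel": joint speeds; "tau": joint torques, N m; "eef_pos": TCP position; "tcp_rot": TCP orientation; "contact_force": force on the tool from outside, world axes, zero at the start; "wrist_torque": the same for the moment, N m; "finger_gap": opening from 0.0 (shut) to 1.0 (fully open).
Only numpy, scipy, OpenCV 4.12 (cv2) and the standard library are available. Lean on these libraries where they do the work, as an engineer would, in place of code of your own. Each camera call takes 0.05 s, during which the arm holds its last target.

## Task

The fitter wants to get a feeler gauge to the gears: the barrel bolt of the guard's gate has dropped in its guides and its heel hooks behind the bent-up lip of the keeper, so take the bolt by its upright grip, lift it over the lip as you draw it back, and do not force it against the keeper. Then swing the gate ajar, about a hand's width (90 mm or so) at its free edge, and finish still holding it there with the fingers, because its spring shuts it by itself. Leave the parts bin, the spanner and the bush where they are.

Things in the scene. Friction and masses are not known exactly. Their poses are not given: they have to be found in the camera images.
- guard: fixed machine guard, aluminium profile frame with clear panels, 310 mm deep (x) x 300 mm wide (y) x 194 mm high, around a gear unit; origin at the centre of its underside on the bench; its own -x face is the front, which carries the gate; z up. It stands with its front turned partly to the robot and partly to the robot's right (its yaw is 0.95 to 1.45 rad)
- gate: gate leaf that fills the guard's front, aluminium profile frame 236 mm wide, its top 188 mm above the bench, front face flush with the guard's posts; origin at bench height below the middle of the leaf, 6 mm in front of its front face, in the guard's frame (-161, 0, 0) mm while shut; axes parallel to the guard's while shut. The upright hinge axis passes through the gate's own (0, +119, 0) mm, at the leaf's +y end; the free edge is at its -y end
- gate_swing (a joint): swing of the gate in rad, 0 shut, grows as it swings outwards (clockwise seen from above), to 1.4; free edge 0.237 m from the hinge, so 0.38 rad is 90 mm; a spring shuts it with about 0.6 N m at 0 and 1.0 N m at 0.38 rad (about 5 N at the bolt's grip)
- gate_edge (a point): top corner of the gate's free edge, on its front face, 237 mm from the hinge axis, beside the post that carries the keeper
- bolt: steel barrel bolt along the top rail of the gate, 14 mm rod 155 mm long in two guide loops 98 mm apart that leave it 15 mm of room to be lifted; 0.2 to 0.4 kg; carried by the gate, axes parallel to the gate's; origin on the rod's axis, 22 mm in front of the gate's front face, at the crank of the grip, 72 mm behind the nose. Under the nose a heel 10 mm long reaches 18 mm below the axis
- bolt_grip (a point): centre of the bolt's upright grip, a plain steel cylinder 18 mm in diameter and 46 mm high, round edged, that stands 47 mm in front of the gate's front face on a crank; 205 mm above the bench while the bolt sags, its top at 228 mm, so that it stands clear above the gate and the guard; in the gate's own frame at (-41, -72, 205) mm while the bolt is home. Nothing is within 35 mm of its upper half
- bolt_draw (a joint): how far the bolt is drawn out of the keeper along the gate towards the hinge (the gate's own +y), in m: 0 home, 0.040 fully drawn; while it sags the heel stops against the lip at 0.003 to 0.005; from about 0.024 the nose is clear of the keeper and the gate can swing; friction 1.5 N, stays where it is left
- bolt_lift (a joint): how far the bolt is lifted straight up in its guides, in m: 0 sagging (it falls back by its weight), 0.015 the stop; above 0.009 the heel passes over the lip until it has been drawn about 0.020
- keeper: fixed J-shaped steel strap, 24 mm long, on the guard's front post: back plate, shelf under the bolt and a front arm up to 178 mm above the bench, open at the top, its gate-side edge bent up into a lip; origin on the axis of the sagging bolt, axes parallel to the guard's
- lip_top (a point): middle of the top edge of the keeper's bent lip, 9 mm below the axis of the sagging bolt
- parts_bin: blue plastic parts bin 200 x 290 mm, 110 mm high, with gears in it, bystander; origin at the centre of its underside
- spanner: open-ended steel spanner 190 mm long lying on the bench, bystander; origin under its middle
- bush: steel bush (ring) 60 mm outside, 34 mm high, standing on the bench, bystander; origin at the centre of its underside

How it is judged:
By the outcome, as a careful person would: the job done as asked, in the order asked, and still so for the second after the job is handed in, while the arm keeps its last pose, push and grip.
It also fails if it takes over 38 s, if anything falls off the work surface, if the arm or the gripper's body presses on something with over 40 N, if the wrist force passes 120 N, or if a joint passes its speed limit or range.

## Working session

There is one attempt and no reset: what is moved stays moved. The work goes in short steps, Python scripts to look and compute and a shell command to move; the robot and the scene stay as the last step left them, time stands still between calls to the robot, and variables do not carry over. Pictures are saved under pics/ and viewed, and the job is handed in when it is done.

```bash
mkdir -p pics
cat > h.py <<'E'
import numpy as np,cv2
from bench import *
def snap(n,f):
    p,d=capture(n); cv2.imwrite('pics/'+f+'.png',p[:,:,::-1]); np.savez('pics/'+f+'.npz',p=p,d=d); return p,d
def pts(n,d):
    c=get_calibration(n);K=np.array(c['intrinsics']);T=np.array(c['camera_from_world'])
    v,u=np.indices(d.shape); x=(u-K[0,2])/K[0,0]*d; y=(v-K[1,2])/K[1,1]*d
    P=np.stack([x,-y,-d],-1); return (P-T[:3,3])@T[:3,:3]
def proj(n,X):
    c=get_calibration(n);K=np.array(c['intrinsics']);T=np.array(c['camera_from_world'])
    P=np.atleast_2d(X)@T[:3,:3].T+T[:3,3]; return np.stack([K[0,0]*P[:,0]/-P[:,2]+K[0,2],K[1,1]*-P[:,1]/-P[:,2]+K[1,2]],-1)
E
python3 - <<'E'
from h import *
for n in('scene','top'):
    p,d=snap(n,n+'0'); c=get_calibration(n); print(n,c, (d>0).mean())
print(get_obs())
E
```

```text
scene {'intrinsics': array([[446.99178771,   0.        , 278.5162808 ],
       [  0.        , 446.99178771, 201.64765546],
       [  0.        ,   0.        ,   1.        ]]), 'camera_from_world': array([[-0.94442437, -0.32872242, -0.00204679,  0.48536026],
       [ 0.24557329, -0.70964754,  0.66037423, -0.29025529],
       [-0.21853232,  0.62317088,  0.75093387, -1.12812362],
       [ 0.        ,  0.        ,  0.        ,  1.        ]])} 0.9959566326530612
top {'intrinsics': array([[506.63814843,   0.        , 278.46500286],
       [  0.        , 506.63814843, 212.15272613],
       [  0.        ,   0.        ,   1.        ]]), 'camera_from_world': array([[ 9.98772871e-03, -9.99949594e-01, -1.02659352e-03,
        -8.39658980e-02],
       [ 9.89606147e-01,  9.73711879e-03,  1.43474254e-01,
        -5.49929148e-01],
       [-1.43457026e-01, -2.44890518e-03,  9.89653517e-01,
        -1.60940659e+00],
       [ 0.00000000e+00,  0.00000000e+00,  0.00000000e+00,
         1.00000000e+00]])} 0.9959396258503401
{'time_s': 0.1, 'joint_positions': array([-1.31261529e+00,  2.59138359e-01,  2.08583481e-02,  1.33373098e+00,
        1.25981356e-05,  1.41818925e+00]), 'qvel': array([-0.00060905, -0.00234357,  0.00163412, -0.00059662,  0.00010105,
        0.00021296]), 'tau': array([ 6.05607434e-03, -5.56692910e+01,  3.45068085e+01,  1.16833401e-02,
       -9.11507823e-05, -2.09356692e-06]), 'eef_pos': array([ 0.21956603, -0.50401065,  0.24173343]), 'tcp_rot': array([-3.14039402e+00, -1.97099981e-04,  4.10787985e-01]), 'contact_force': array([-0.70261712, -0.00182496, -0.49168109]), 'wrist_torque': array([-0.03802949,  0.05039629,  0.01751606]), 'finger_gap': 1.001326761207214}
```

View pics/scene0.png

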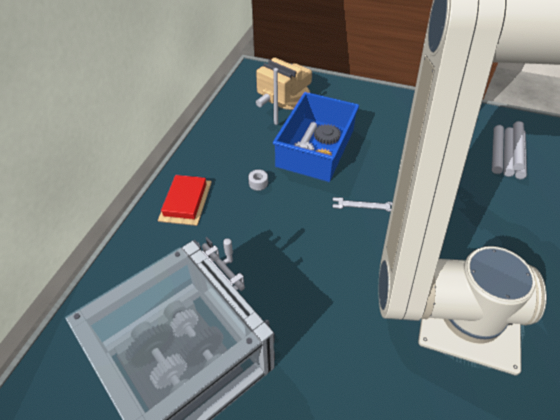

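View pics/top0.png

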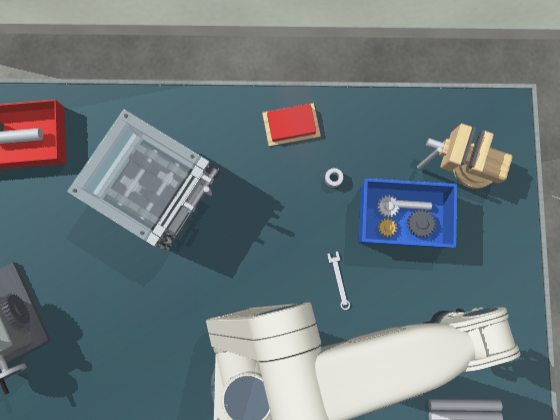

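The guard is at left. The upright grip is at about (228,250) in scene and (210,175) in top; the bush, spanner and bin are to the right. Next I measure the grip.

Run:
```python
from h import *
for n,(r0,r1,c0,c1) in {'scene':(220,310,170,290),'top':(140,260,140,230)}.items():
    z=np.load(f'pics/{n}0.npz'); P=pts(n,z['d']); Q=P[r0:r1,c0:c1].reshape(-1,3)
    s=Q[(Q[:,2]>.207)&(Q[:,2]<.26)]
    print(n,len(s)); 
    if len(s): print(s.mean(0),s.min(0),s.max(0)); print(np.round(s[::max(1,len(s)//25)],3))
    cv2.imwrite(f'pics/{n}0z.png',cv2.resize(z['p'][r0:r1,c0:c1,::-1],None,fx=5,fy=5,interpolation=cv2.INTER_CUBIC))
    # guard top: frame heights
    A=P.reshape(-1,3); A=A[(A[:,2]>.186)&(A[:,2]<.200)&(A[:,1]>0)&(A[:,0]>.15)&(A[:,0]<.9)]
    (c,w,a)=cv2.minAreaRect(A[:,:2].astype(np.float32)); print('rect',c,w,a)
```

```text
scene 74
[0.58923919 0.13396812 0.22059481] [0.58242118 0.12302785 0.20713209] [0.59907521 0.14087982 0.22923184]
[[0.598 0.126 0.225]
 [0.593 0.126 0.227]
 [0.588 0.125 0.227]
 [0.597 0.129 0.225]
 [0.592 0.128 0.226]
 [0.587 0.128 0.228]
 [0.597 0.132 0.225]
 [0.592 0.133 0.229]
 [0.588 0.13  0.227]
 [0.584 0.129 0.228]
 [0.597 0.133 0.223]
 [0.591 0.135 0.227]
 [0.587 0.133 0.226]
 [0.582 0.132 0.228]
 [0.592 0.139 0.228]
 [0.589 0.136 0.226]
 [0.584 0.135 0.227]
 [0.583 0.128 0.219]
 [0.593 0.138 0.223]
 [0.587 0.138 0.226]
 [0.585 0.134 0.222]
 [0.584 0.127 0.213]
 [0.593 0.139 0.22 ]
 [0.588 0.138 0.222]
 [0.584 0.136 0.221]
 [0.583 0.129 0.213]
 [0.593 0.138 0.216]
 [0.589 0.137 0.216]
 [0.584 0.136 0.217]
 [0.583 0.13  0.209]
 [0.593 0.139 0.213]
 [0.589 0.138 0.213]
 [0.584 0.137 0.215]
 [0.594 0.139 0.209]
 [0.589 0.138 0.21 ]
 [0.584 0.137 0.211]
 [0.587 0.138 0.207]]
rect (0.5214839577674866, 0.22151727974414825) (0.7007470726966858, 0.35352274775505066) 44.42898178100586
top 35
[0.58785857 0.13376401 0.22547639] [0.5804174  0.12361322 0.2089329 ] [0.60930809 0.25546873 0
[... 153 characters left out ...]
229]
 [0.592 0.132 0.23 ]
 [0.591 0.128 0.232]
 [0.591 0.125 0.233]
 [0.593 0.124 0.224]
 [0.589 0.137 0.23 ]
 [0.589 0.135 0.228]
 [0.589 0.131 0.23 ]
 [0.589 0.126 0.231]
 [0.59  0.124 0.223]
 [0.586 0.137 0.229]
 [0.587 0.135 0.225]
 [0.587 0.132 0.225]
 [0.586 0.129 0.229]
 [0.587 0.126 0.226]
 [0.588 0.124 0.221]
 [0.583 0.137 0.228]
 [0.585 0.136 0.221]
 [0.583 0.132 0.227]
 [0.583 0.129 0.228]
 [0.584 0.126 0.227]
 [0.584 0.124 0.223]
 [0.581 0.135 0.222]
 [0.58  0.132 0.228]
 [0.581 0.129 0.225]
 [0.581 0.126 0.224]
 [0.584 0.126 0.209]
 [0.581 0.131 0.21 ]
 [0.581 0.128 0.209]]
rect (0.5199896693229675, 0.2255157083272934) (0.6909449696540833, 0.35908177495002747) 45.617820739746094
```

View pics/scene0z.png

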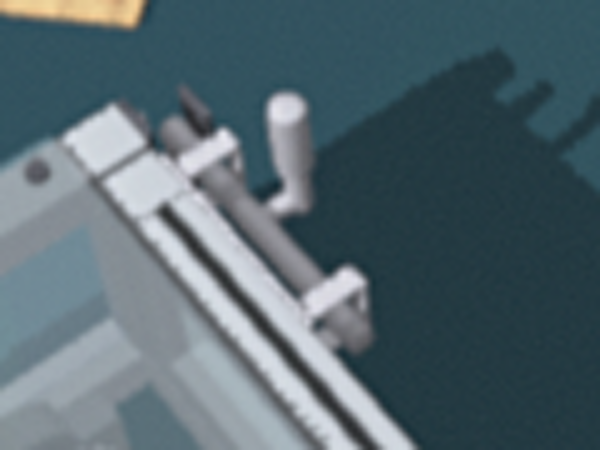

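View pics/top0z.png

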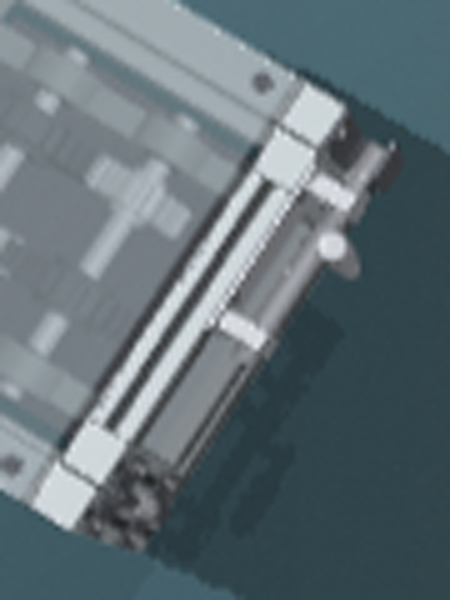

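```bash
cat >> h.py <<'E'
def ray(n,uv,z):
    c=get_calibration(n);K=np.array(c['intrinsics']);T=np.array(c['camera_from_world'])
    uv=np.atleast_2d(uv); D=np.stack([(uv[:,0]-K[0,2])/K[0,0],-(uv[:,1]-K[1,2])/K[1,1],-np.ones(len(uv))],-1)@T[:3,:3]
    C=-T[:3,:3].T@T[:3,3]; return C+D*((z-C[2])/D[:,2])[:,None]
E
python3 - <<'E'
from h import *
# line fits on bright front-edge of guard (z~.194/.188)
z=np.array
f=ray('top',[(140+347/5,140+112/5),(140+75/5,140+528/5)],.194); b=ray('top',[(68,190),(126,110)],.194)
d=f[0]-f[1]; print(f,b,np.linalg.norm(d[:2])); y=-d/np.linalg.norm(d); print('yaw front',np.arctan2(-y[0],y[1]))
d=b[0]-b[1]; print('back',np.linalg.norm(d),np.arctan2(-d[0],d[1]))
# scene
g=ray('scene',[(170+118/5,220+100/5)],.194); print('scene far post front corner',g)
for n in('scene','top'):
    P=pts(n,np.load(f'pics/{n}0.npz')['d']).reshape(-1,3)
    A=P[(abs(P[:,2]-.194)<.004)&(np.hypot(P[:,0]-.54,P[:,1]-.25)<.3)]
    c,w,a=cv2.minAreaRect(A[:,:2].astype(np.float32)); print(n,c,w,a,np.radians(a))
for yaw in (.95,1.0,1.03,1.06,1.1):
    R=np.array([[np.cos(yaw),-np.sin(yaw)],[np.sin(yaw),np.cos(yaw)]]); o=np.array([.589,.131])-R@[-.202,-.072]
    print(yaw,o,proj('top',np.r_[o+R@[-.155,-.15],.194]),proj('top',np.r_[o+R@[-.155,.15],.194]),proj('top',np.r_[o+R@[.155,.15],.194]),proj('top',np.r_[o+R@[.155,-.15],.194]))
print(proj('top',[.589,.131,.228]),proj('scene',[.589,.131,.228]))
E
```

```text
[[0.67662648 0.12909678 0.194     ]
 [0.42613611 0.28058642 0.194     ]] [[0.58862192 0.54619028 0.194     ]
 [0.83722609 0.38719486 0.194     ]] 0.29273628876191815
yaw front 1.026875171414858
back 0.2950992625476827 1.0018006475508903
scene far post front corner [[0.67803746 0.13284104 0.194     ]]
scene (0.6215146780014038, 0.3183191418647766) (0.36065930128097534, 0.3027644753456116) 58.91094970703125 1.0281900378644842
top (0.6195996999740601, 0.31884902715682983) (0.36411118507385254, 0.30028340220451355) 58.86528778076172 1.027393086908278
0.95 [0.64793407 0.33719111] [[211.18176607 161.3862288 ]] [[149.06892765 242.24951462]] [[ 67.18740271 180.90869374]] [[130.06971931 102.81042283]]
1.0 [0.63755515 0.3398789 ] [[209.66463265 161.29242514]] [[151.63094874 245.06979282]] [[ 66.41453664 187.84377887]] [[125.50067472 106.73937287]]
1.03 [0.63126788 0.34124135] [[208.75202784 161.2717375 ]] [[153.23910231 246.69892121]] [[ 66.11896098 192.02334838]] [[122.84989108 109.20075752]]
1.06 [0.62494257 0.3424146 ] [[207.83865707 161.2777718 ]] [[154.89871018 248.27880359]] [[ 65.95039862 196.21227596]] [[120.26998707 111.73785818]]
1.1 [0.61645949 0.34368281] [[206.62102187 161.32737258]] [[157.18896557 250.3060222 ]] [[ 65.92426675 201.80558555]] [[116.94437383 115.23504856]]
[[206.2561065 189.0606524]] [[227.56810276 240.83152773]]
```

Both views give the grip centre at about (0.588, 0.131), top at 0.228, which matches the stated height. The guard yaw is about 1.02–1.03 and its front width about 0.293–0.30. Moving above the grip now.

```bash
python3 -m crank '{"angular":[[0,0,0],[0,0,0],[0,0,0],[0,0,0],[0,0,0],[0,0,0],[0,0,0],[0,0,0],[0,0,0],[0,0,0]],"xyz":[[30,-22,-20],[49,-36,-6],[49,-36,-6],[49,-36,-6],[49,-36,-6],[49,-36,-6],[49,-36,-6],[49,-36,-6],[49,-36,-6],[49,-36,0]],"hand":[1,1,1,1,1,1,1,1,1,1]}'
```

```text
time_s: 1.35
eef_pos: [0.514, 0.0031, 0.3106]
tcp_rot: [3.141, -0.001, 0.411]
contact_force: [1.1, -1.5, 0.6]
finger_gap: 1.0
```

```bash
python3 -m crank '{"angular":[[0,0,-0.1525],[0,0,-0.1525],[0,0,-0.1525],[0,0,-0.1525],[0,0,0],[0,0,0],[0,0,0],[0,0,0]],"xyz":[[0,0,0],[0,0,0],[0,0,0],[0,0,0],[50,-1,0],[50,-1,0],[38,-1,0],[0,0,0]],"hand":[1,1,1,1,1,1,1,1]}'
python3 - <<'E'
from h import *
p,d=snap('scene','s1'); p2,_=snap('top','t1'); o=get_obs(); print(o['eef_pos'],o['tcp_rot'],o['joint_positions'],o['contact_force'])
a=cv2.resize(p[170:320,140:340,::-1],None,fx=3,fy=3); cv2.imwrite('pics/s1z.png',a)
E
```

```text
time_s: 2.35
eef_pos: [0.5836, 0.1223, 0.3089]
tcp_rot: [-3.14, 0.001, 1.024]
contact_force: [-0.4, 0.2, 0.0]
finger_gap: 1.002
[0.58269443 0.1204353  0.30964659] [-3.14064779e+00  9.21113789e-04  1.02169186e+00] [ 6.29503969e-02  3.31935441e-01  2.95465555e-01  1.53562901e+00
 -2.11033186e-04  2.18285176e+00] [ 0.31916517 -1.0058133  -0.88905114]
```

View pics/s1z.png

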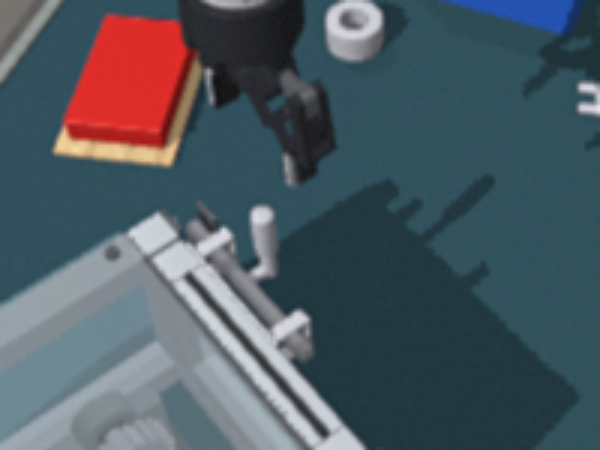

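The open fingers are above and slightly short of the grip, at about (265,240) in the crop. I'll correct 12 mm along tool x and descend.

```bash
python3 -m crank '{"angular":[[0,0,0],[0,0,0],[0,0,0],[0,0,0],[0,0,0],[0,0,0]],"xyz":[[12,-1,0],[0,0,30],[0,0,30],[0,0,20],[0,0,20],[0,0,0]],"hand":[1,1,1,1,1,1]}'
python3 - <<'E'
from h import *
p,d=snap('scene','s2'); p2,_=snap('top','t2'); o=get_obs(); print(o['eef_pos'],o['tcp_rot'],o['contact_force'])
a=cv2.resize(p[190:310,160:310,::-1],None,fx=3,fy=3); b=cv2.resize(p2[130:250,140:250,::-1],None,fx=3,fy=3);cv2.imwrite('pics/s2z.png',np.hstack([a,b]))
E
```

```text
time_s: 3.2
eef_pos: [0.5876, 0.1307, 0.2093]
tcp_rot: [-3.14, 0.001, 1.02]
contact_force: [0.1, 0.2, 0.8]
finger_gap: 0.996
[0.5884547  0.13083285 0.21110458] [ 3.14109634e+00 -4.30502285e-04  1.02021835e+00] [ 0.80716307 -0.11140328  0.58262818]
```

View pics/s2z.png

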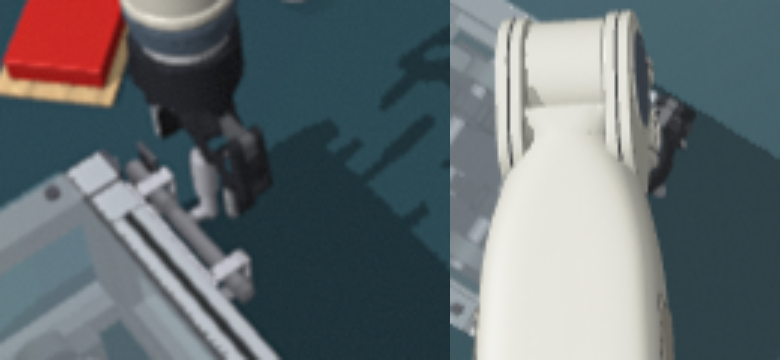

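The grip (crop about (205,185)) stands between the two fingers, so I'll close.

```bash
python3 -m crank '{"angular":[[0,0,0],[0,0,0],[0,0,0],[0,0,0],[0,0,0],[0,0,0],[0,0,0],[0,0,0]],"xyz":[[0,0,0],[0,0,0],[0,0,0],[0,0,0],[0,0,0],[0,0,0],[0,0,0],[0,0,0]],"hand":[0,0,0,0,0,0,0,0]}'
python3 - <<'E'
from h import *
p,d=snap('scene','s3'); o=get_obs(); print(o['eef_pos'],o['tcp_rot'],o['contact_force'],o['wrist_torque'],o['finger_gap'])
cv2.imwrite('pics/s3z.png',cv2.resize(p[190:310,160:310,::-1],None,fx=4,fy=4))
E
```

```text
time_s: 4.3
eef_pos: [0.5885, 0.131, 0.2107]
tcp_rot: [3.141, -0.0, 1.021]
contact_force: [-0.6, -0.6, 6.0]
finger_gap: 0.19
[0.58843502 0.13101003 0.21066556] [ 3.14093712e+00 -3.89909417e-04  1.02077715e+00] [ 2.67798382e-03 -1.07544916e+00  4.81966762e+00] [-0.10316662  0.00789389 -0.01541986] 0.18910537577280884
```

View pics/s3z.png

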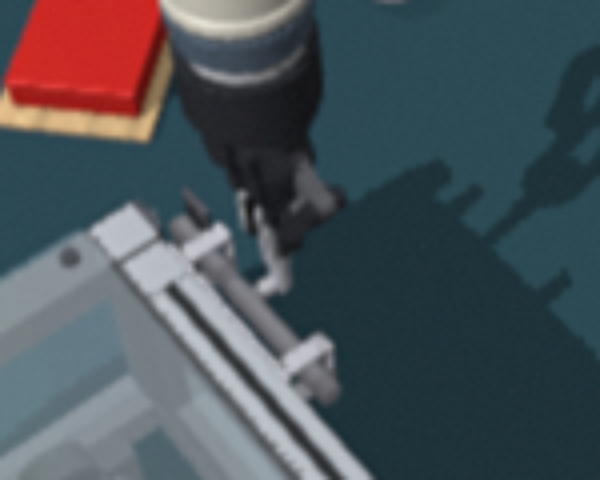

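The opening is 0.19 × 85 ≈ 16 mm, so the 18 mm grip is held. Lifting 12 mm gently.

```bash
python3 -m crank '{"angular":[[0,0,0],[0,0,0],[0,0,0],[0,0,0],[0,0,0],[0,0,0]],"xyz":[[0,0,-3],[0,0,-3],[0,0,-3],[0,0,-3],[0,0,0],[0,0,0]],"hand":[0,0,0,0,0,0]}'
python3 - <<'E'
from h import *
p,d=snap('scene','s4'); o=get_obs(); print(o['eef_pos'],o['tcp_rot'],o['contact_force'],o['wrist_torque'],o['finger_gap'])
cv2.imwrite('pics/s4z.png',cv2.resize(p[190:310,160:310,::-1],None,fx=4,fy=4))
E
```

```text
time_s: 5.1
eef_pos: [0.5882, 0.1311, 0.2222]
tcp_rot: [-3.141, 0.0, 1.021]
contact_force: [1.0, 0.0, -2.1]
finger_gap: 0.187
[0.58819143 0.13106997 0.2221967 ] [-3.14137072e+00  1.36032907e-05  1.02080275e+00] [ 1.48354931  0.10865706 -3.18205213] [ 0.00478627 -0.35149057 -0.00709191] 0.18844400674308986
```

View pics/s4z.png

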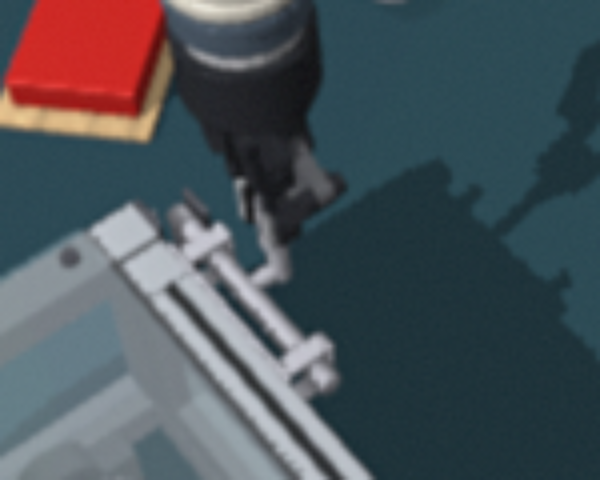

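The rod has visibly risen in its guides and the load is about 3 N down, the bolt's weight. Drawing along −tool y, first part.

```bash
python3 -m crank '{"angular":[[0,0,0],[0,0,0],[0,0,0],[0,0,0]],"xyz":[[0,-3,0],[0,-3,0],[0,-3,0],[0,0,0]],"hand":[0,0,0,0]}'
python3 - <<'E'
from h import *
o=get_obs(); print(o['eef_pos'],o['tcp_rot'],o['contact_force'],o['wrist_torque'],o['finger_gap'])
E
```

```text
time_s: 5.65
eef_pos: [0.58, 0.136, 0.2223]
tcp_rot: [-3.141, 0.0, 1.021]
contact_force: [-0.8, 1.0, -2.3]
finger_gap: 0.187
[0.58003336 0.13602268 0.22230672] [-3.14094181e+00  1.27546582e-04  1.02120078e+00] [-0.7612103   0.97908876 -2.34872055] [ 0.10296923  0.10121149 -0.03435986] 0.18664269065165046
```

9 mm drawn with about 1 N, already past the 3–5 mm where a sagging bolt would catch. Continuing.

```bash
python3 -m crank '{"angular":[[0,0,0],[0,0,0],[0,0,0],[0,0,0],[0,0,0],[0,0,0],[0,0,0],[0,0,0]],"xyz":[[0,-4,0],[0,-4,0],[0,-4,0],[0,-4,0],[0,-4,0],[0,-4,0],[0,-1,0],[0,0,0]],"hand":[0,0,0,0,0,0,0,0]}'
python3 - <<'E'
from h import *
p,d=snap('scene','s5'); o=get_obs(); print(o['eef_pos'],o['tcp_rot'],o['contact_force'],o['wrist_torque'],o['finger_gap'])
cv2.imwrite('pics/s5z.png',cv2.resize(p[190:310,160:310,::-1],None,fx=4,fy=4))
E
```

```text
time_s: 6.65
eef_pos: [0.559, 0.1489, 0.2222]
tcp_rot: [-3.141, 0.0, 1.021]
contact_force: [-1.8, -2.7, -2.4]
finger_gap: 0.191
[0.558951   0.14889274 0.22219266] [-3.14089205e+00  2.65054759e-04  1.02093604e+00] [-2.77462827 -2.28769925 -2.50786415] [-0.46477059  0.36547345  0.05631117] 0.19010386370523005
```

View pics/s5z.png

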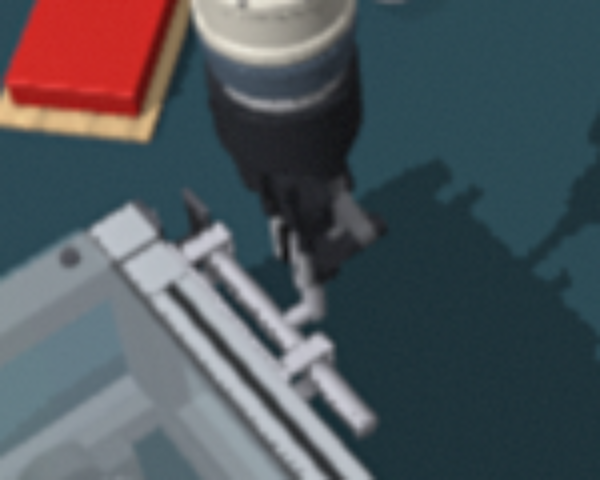

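The bolt is drawn about 34 mm and its nose is out of the keeper; forces are below 4 N. Swinging the gate about the hinge (tool-frame hinge at (41,−157) mm), first half.

```bash
python3 -m crank '{"angular":[[0,0,0.02],[0,0,0.04],[0,0,0.04],[0,0,0.04],[0,0,0.04],[0,0,0]],"xyz":[[-3.1,-0.9,0],[-6.25,-1.8,0],[-6.25,-1.8,0],[-6.25,-1.8,0],[-6.25,-1.8,0],[0,0,0]],"hand":[0,0,0,0,0,0]}'
python3 - <<'E'
from h import *
p,d=snap('scene','s6'); o=get_obs(); print(o['eef_pos'],o['tcp_rot'],o['contact_force'],o['wrist_torque'],o['finger_gap'],o['joint_positions'])
cv2.imwrite('pics/s6z.png',cv2.resize(p[190:310,160:310,::-1],None,fx=4,fy=4))
E
```

```text
time_s: 7.45
eef_pos: [0.5362, 0.1304, 0.2227]
tcp_rot: [3.141, -0.001, 0.839]
contact_force: [4.4, 3.7, -2.8]
finger_gap: 0.185
[0.53644134 0.13054983 0.22258733] [ 3.14110467e+00 -7.54382378e-04  8.40405584e-01] [ 3.61127843  3.42047648 -3.85335501] [ 0.5243218  -0.79380273  0.00588038] 0.18899263012977696 [ 8.66316964e-02  2.67849110e-01 -1.58410223e-02  1.28622219e+00
  1.60498231e-04  2.38781902e+00]
```

View pics/s6z.png

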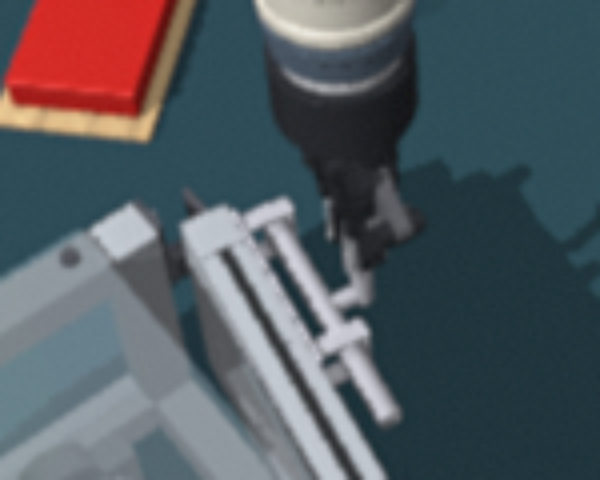

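The gate follows (free edge out of the post) and the pull is 5 N, as expected from the spring. Swinging on to about 0.38 rad.

```bash
python3 -m crank '{"angular":[[0,0,0.04],[0,0,0.04],[0,0,0.04],[0,0,0.04],[0,0,0.04],[0,0,0],[0,0,0]],"xyz":[[-6.25,-1.8,0],[-6.25,-1.8,0],[-6.25,-1.8,0],[-6.25,-1.8,0],[-6.25,-1.8,0],[0,0,0],[0,0,0]],"hand":[0,0,0,0,0,0,0]}'
python3 - <<'E'
from h import *
p,d=snap('scene','s7'); o=get_obs(); print(o['eef_pos'],o['tcp_rot'],o['contact_force'],o['wrist_torque'],o['finger_gap'],o['joint_positions'])
cv2.imwrite('pics/s7z.png',cv2.resize(p[190:310,160:310,::-1],None,fx=4,fy=4)); snap('top','t7')
E
```

```text
time_s: 8.38
eef_pos: [0.5082, 0.1158, 0.2225]
tcp_rot: [3.141, -0.001, 0.641]
contact_force: [5.4, 2.6, -2.1]
finger_gap: 0.187
[0.5081755  0.1157607  0.22249987] [ 3.14104440e+00 -1.10788101e-03  6.41197160e-01] [ 5.36049961  3.07241805 -2.64226753] [ 0.56062177 -1.00437815 -0.03742698] 0.1888839360581541 [ 6.27970282e-02  2.15401213e-01 -8.73304727e-02  1.26683725e+00
  1.46584206e-04  2.56319292e+00]
```

View pics/s7z.png

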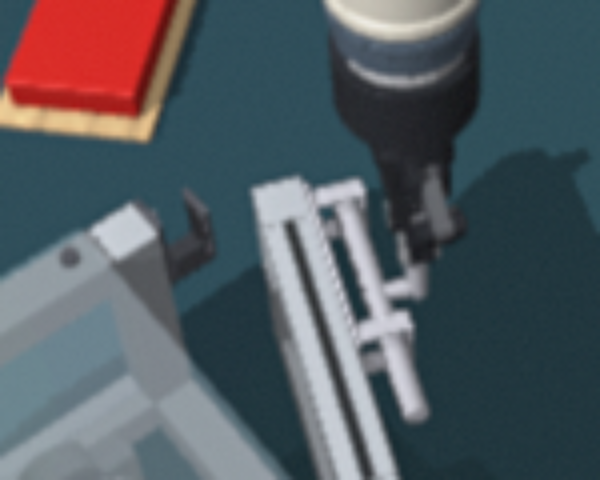

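View pics/t7.png

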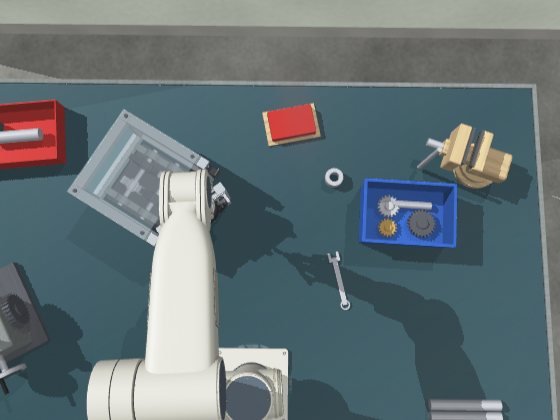

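Run:
```python
from h import *
q=lambda u,v:ray('scene',[(160+u/4,190+v/4)],.188)[0]
a=q(302,178); b=q(156,238); print(a,b,np.linalg.norm(a-b))
# leaf direction from its depth points at top height
P=pts('scene',np.load('pics/s7.npz')['d'])[190:330,200:300].reshape(-1,3)
A=P[(abs(P[:,2]-.188)<.004)&(P[:,0]<.66)]
B=A[[ -.863*0+1>0 for _ in A]]
c,w,an=cv2.minAreaRect(A[:,:2].astype(np.float32)); print(len(A),c,w,an,np.radians(an))
for yaw in(1.021,1.027):
    c,s=np.cos(yaw),np.sin(yaw);R=np.array([[c,-s],[s,c]]); o=np.array([.588,.1313])-R@[-.202,-.072]; h=o+R@[-.161,.119]
    t=lambda p:np.arctan2(*(R.T@(np.array(p)-h))[[0,1]])
    print('hinge',h,'swing by edge',np.arctan2(*-(R.T@(a[:2]-h)))-np.arctan2(.006-0,.237), 'edge r',np.linalg.norm(a[:2]-h),
     'by TCP', t([.559,.1489]),t([.5082,.1158]),t([.5082,.1158])-t([.559,.1489]))
```

```text
[0.59365867 0.08174483 0.188     ] [0.65678306 0.14968003 0.188     ] 0.0927355376121755
1851 (0.549069881439209, 0.19709107279777527) (0.14819255471229553, 0.2506111264228821) 26.061548233032227 0.4548598248337228
hinge [0.44657054 0.26605796] swing by edge 0.3221479843965526 edge r 0.23580977147797233 by TCP -2.88539805860235 -2.5098248606140383 0.3755731979883117
hinge [0.44576455 0.26520697] swing by edge 0.32322202888006013 edge r 0.23565022268357128 by TCP -2.8866105934512314 -2.510424416175586 0.3761861772756454
```

The corner measures 0.093 m of travel, and the swing comes out at about 0.373 rad (edge, after correcting for the face's 6 mm offset) and 0.376 rad (TCP). Last, a short hold to check it stays steady.

```bash
python3 -m crank '{"angular":[[0,0,0],[0,0,0],[0,0,0],[0,0,0],[0,0,0],[0,0,0]],"xyz":[[0,0,0],[0,0,0],[0,0,0],[0,0,0],[0,0,0],[0,0,0]],"hand":[0,0,0,0,0,0]}' && python3 -c "
from bench import *
print(job_done())"
```

```text
time_s: 9.22
eef_pos: [0.5082, 0.1158, 0.2224]
tcp_rot: [3.141, -0.001, 0.641]
contact_force: [5.5, 2.6, -2.4]
finger_gap: 0.187
the job is handed in; nothing more can be done
None
```

The gate is ajar about 90 mm at its free edge, and the fingers are still holding it there by the bolt's grip. I handed the job in at 9.2 s.

- **Bolt:** I lifted it about 12 mm, then drew it back about 34 mm over the lip. The force on the tool stayed under about 4 N at every check during the draw, so it was not forced against the keeper. It is still lifted and drawn.
- **Gate:** The swing is about 0.375 rad. Tool motion gave 0.376 rad and the camera view of the free corner 0.373 rad. The corner itself measured 93 mm of travel, slightly more than the 89 mm those angles give.
- **Hold:** Over the last 0.75 s the pose did not move. The pull was steady at about 6 N, which fits the spring, and the finger opening stayed at 0.187.
- **Other things:** The bin, spanner and bush look unmoved in the last top picture. I judged that by eye and did not measure it.

One check came out wrong at first: my edge-angle script printed 0.322 rad because it had the sign of the face's 6 mm offset from the hinge reversed. Correcting that by hand gave the 0.373 rad above.

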